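# Put the yellow-capped spice away and roll the spice store shut

### The job

Put the spice jar with the yellow cap into the open roll-top spice store, standing upright on its floor, and let go of it. Then roll the slatted shutter down along its track by the dark pull until it is fully shut, with the jar left standing inside.

Things in the scene. Friction and masses are not known exactly. Their poses are not given: they have to be found in the camera images.
- yellow_jar_center (a point): Centre of the loose spice jar with the yellow cap (the only one): upright, round, 42 mm across, 96 mm tall, about 0.11 kg; this point is 48 mm above its foot. It stands on the worktop right of the store, in a row (along the world's x) with two like jars with black caps (41 x 105 mm), 90 mm or more between centres; its place in the row varies.
- spice_store: Fixed wooden roll-top store, 264 wide (y), 270 deep (x), 171 mm high. Origin: middle of its underside; x to its back, y to its left, z up. Inside: y +-120, floor at z = 8, front apron (x = -124 to -114) 80 high. With the shutter open, open from above from x = -114 to 0; free spot for the jar: x = -50, y = 0. A shaker (44 x 90 mm) stands inside near x = 30, y = 75.
- shutter (a joint): Angle of the slatted shutter on its round track (125 mm radius about a level axis along the store's y at x = 0, z = 36 mm), rad: 0 = fully open, rolled up and back; grows as it rolls down; 1.37 = fully shut, leading slat down on the apron. It starts at 0.07 to 0.17. Stiff: it stays where left; about 3 N at the pull moves it.
- pull (a point): Centre of the dark barrel pull on the leading slat: cylinder 44 mm long along the store's y, 20 mm thick, flat ends, on an 11 mm stem, 42 mm off the slat's middle. At shutter angle q it is at x = -167 cos(1.859-q), z = 36 + 167 sin(1.859-q) mm in the store's frame. Held by its flat ends (fingers closing along y), it can turn between upright fingers.
Mind the look-alikes: they are no part of the job. Leave any green look-alike of the part that bears yellow_jar_center alone.

How it is judged:
On the way, in this order (a step that is already met when the one before it is completed fails the run):
1. the yellow-capped jar stands upright on the store's floor, let go, while the shutter is still open (x of yellow_jar_center in the frame of spice_store between -0.08 and 0.07 m and y of yellow_jar_center in the frame of spice_store between -0.095 and 0.095 m and z of yellow_jar_center in the frame of spice_store between 0.05 and 0.064 m and angle between yellow_jar_center's own z axis and vertical below 0.175 rad and contact force between the fingers and anything else below 0.5 N and value of joint shutter below 0.5 rad), for 0.2 s.
2. the shutter is rolled fully shut (value of joint shutter above 1.27 rad), for 0.2 s.
At the end, for the whole second after the job is handed in: The yellow-capped jar stands on the store's floor (centre 80 mm before to 70 mm behind the store's middle, within 95 mm to either side, 50 to 64 mm up), leaning less than 10 degrees, and the shutter is within 0.1 rad of fully shut (about 17 mm at the pull) (x of yellow_jar_center in the frame of spice_store between -0.08 and 0.07 m and y of yellow_jar_center in the frame of spice_store between -0.095 and 0.095 m and z of yellow_jar_center in the frame of spice_store between 0.05 and 0.064 m and angle between yellow_jar_center's own z axis and vertical below 0.175 rad and value of joint shutter above 1.27 rad); the robot touches nothing.
It also fails if it takes over 51 s, if anything falls off the work surface, if the arm or the gripper's body presses on something with over 40 N, if the wrist force passes 120 N, or if a joint passes its speed limit or range.

### The arm

A 6-joint arm with a two-finger parallel gripper is mounted at the origin on a cart in front of the work surface, level with it; the furniture and walls round the work are solid. World frame = base frame: x ahead of the robot, y to its left, z up, the work surface at z = 0. Lengths are in m, angles in rad, forces in N, time in s.
With the tool pointing down it reaches from about 0.25 to 0.775 m from the base axis. Payload 4 kg.
Tool frame: the origin (TCP) lies at the centre of the arm's flange, where the gripper is bolted on; the fingertips stand 199 mm ahead of it and the grasp point (between the pads) lies 180 mm ahead of it (robot.tcp_to_tips is the z of the fingertips in the tool frame, in m); z points along the fingers, y is the line along which they close (so a half turn about z gives the same grasp; the last joint's range is limited). The gripper opens to 94 mm and grips with 3 to 60 N. Pads are 16 mm wide; open, the fingers measure 119 mm over their backs; the gripper's body (75 mm by 177 mm) begins 78 mm behind the grasp point.
Start: joints at [1.068, 0.087, 1.371, -0, 1.684, -0.103], TCP at [0.214, 0.507, 0.405] pointing down, gripper open.
Joint ranges: [-3.1, 3.1], [-0.76, 2.03], [0.27, 2.55], [-1.08, 4.22], [0.17, 2.65], [-2.57, 2.57]. Speed limits (rad/s): [2.79, 2.79, 3.14, 3.14, 3.14, 3.14].

### API

Orientations are given as [roll, pitch, yaw] about the fixed x, y, z axes, in that order (R = Rz(yaw) Ry(pitch) Rx(roll)).
In Python, from bench import robot gives the robot as it stands.
- The arm moves only by the tool play_rows, never from a script. Its arguments are lists of equal length, an entry for each row: "translation": the shift along the tool's x, y, z scaled (see below), a list of three; "twist": the turn, a rotation vector about the tool's x, y, z scaled (see below), a list of three; "gripper": the opening, from -1 (shut) to 1 (fully open). A call has 1 to 8 rows; each row shifts and turns the commanded pose from where the row before left it, along the tool's axes as they then stand; what a row does not reach is not made up. The controller multiplies each number of a shift by 0.04 m and each number of a turn by 0.1 rad. A row lasts 1/10 s, in which the tool goes at most 50 mm and 8.59 degrees, less where a joint would pass 70% of its speed; a pose out of reach is approached as far as the arm can. A call with a number of a shift or a turn outside -1 to 1 is refused whole. A call with a gripper value outside its range is refused whole. The fingers move at their own pace and stop on an object; the grip force is fixed at half the most. Time passes only in rows, so rows that do not move let the fingers close. It gives the time, the measured TCP pose, the force, the opening and the grip force at its end, in the units of the state.
- robot.get_obs(): the state, without advancing time (a new reading comes with each control period).
- robot.snapshot(name): name is "scene" or "top" or "wrist"; returns the picture (400x640x3 uint8, red, green, blue); there is no depth.
- robot.camera_model(name): a dict with "camera_matrix" (3x3 intrinsics, pixels), "rvec" (rotation vector, rad) and "tvec" (3), from world to camera coordinates, as OpenCV has them. Camera axes: x right, y down, z forward; pixel columns grow to the right and rows downward; lengths in m; the calibration is good to about 2 mm. A picture is of the moment at which its call begins: read the wrist's pose just before it. camera_model takes no time and is no camera call; for the wrist camera it gives the pose at the moment of the call.
- robot.close_job(): hands the job in; it is judged then, once.
Trained networks look in the newest picture that a camera, given by its name, has taken for a name from the list of things; names that differ only in an ending like _2 or _b are one class to them, and where a whole thing is asked for, a point or a joint stands for the part that bears it (a point fixed in the world has none). Each returns a list of dicts, best first, with "score" (0 to 1); they miss things now and then, are a little off and sometimes report something else, mostly with a low value. They report only what shows in the picture. A call takes as long as a camera call. They do not tell look-alikes from the thing itself.
- robot.recognise(name, camera): "centre" ([x, y, z] in m, in world coordinates, good to about 4 mm: the middle of the surface that is visible of it).
- robot.spot_point(name, camera): "centre" ([x, y, z] in m, in world coordinates, good to about 4 mm: a listed point, or the origin of a listed thing).
The state is a dict: "time": time; "joint_positions": joint angles; "qvel": joint speeds; "joint_torque": joint torques, N m; "tool_pos": TCP position; "ee_rot": TCP orientation; "wrist_force": force on the tool from outside, world axes, zero at the start; "wrist_torque": the same for the moment, N m; "width": finger opening in m; "finger_force": force on a finger pad.
Only numpy, scipy, OpenCV 4.12 (cv2) and the standard library are available. Lean on these libraries where they do the work, as an engineer would, in place of code of your own. Each camera call takes 0.05 s, during which the arm holds its last target. There are 200 camera calls.

## Working session

There is one attempt and no reset: what is moved stays moved. The work goes in short steps, Python scripts to look and compute and a tool call to move; the robot and the scene stay as the last step left them, time stands still between calls to the robot, and variables do not carry over. Pictures are saved under pics/ and viewed, at most 10 in all, crops included, and the job is handed in when it is done.

Besides the shell and the picture viewer there is one more tool, called after "Call:" as name(argument=value, ...) on one line, values as JSON. play_rows: Moves the arm, as the interface text tells. Its arguments: {"type":"object","properties":{"translation":{"type":"array","items":{"type":"array","items":{"type":"number","minimum":-1,"maximum":1}}},"twist":{"type":"array","items":{"type":"array","items":{"type":"number","minimum":-1,"maximum":1}}},"gripper":{"type":"array","items":{"type":"number"}}},"required":["translation","twist","gripper"]}

```bash
ls; mkdir -p pics; python3 - <<'E'
from bench import robot
import cv2
o=robot.get_obs(); print({k:(o[k]) for k in ('time','tool_pos','ee_rot','width')})
ims=[]
for c in ('scene','top'):
    im=robot.snapshot(c); ims.append(im); cv2.imwrite(f'pics/{c}0.png',im[:,:,::-1])
    for n in ('yellow_jar_center','spice_store','pull'):
        print(c,n,[( [round(float(v),3) for v in d['centre']],round(d['score'],2)) for d in robot.spot_point(n,c)])
E
```

```text
pics
{'time': 0.0, 'tool_pos': array([0.21402379, 0.50651956, 0.40350474]), 'ee_rot': array([-3.13939488e+00, -2.17271725e-04,  2.74178349e+00]), 'width': 0.09399507684037756}
scene yellow_jar_center [([0.526, -0.05, 0.044], 0.97), ([0.406, 0.392, 0.051], 0.65)]
scene spice_store [([0.582, 0.179, -0.003], 0.91)]
scene pull [([0.612, 0.175, 0.197], 0.77)]
top yellow_jar_center [([0.533, -0.045, 0.046], 0.85), ([0.408, 0.396, 0.048], 0.61)]
top spice_store [([0.588, 0.173, -0.003], 0.97)]
top pull [([0.611, 0.175, 0.207], 0.9)]
```

View pics/scene0.png

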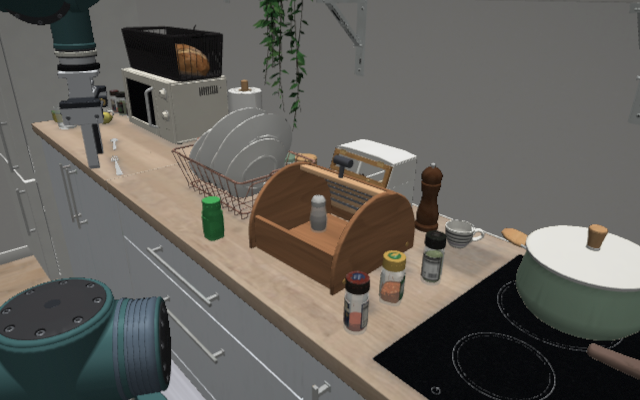

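View pics/top0.png

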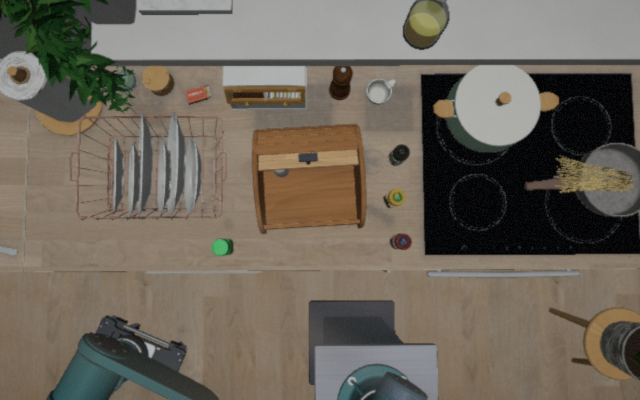

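Candidates: yellow cap scene (394,260)/top (397,198), dark-red cap (356,280)/(402,241), black cap (435,240)/(400,154), and green jar (212,215)/(221,247). The yellow cap in the right-hand row matches the description. Next I'll check it in a close crop.

```bash
cat > h.py <<'E'
import numpy as np, cv2
from bench import robot
from scipy.spatial.transform import Rotation as R
def px2w(cam,uv,z):
    m=robot.camera_model(cam);K=np.array(m['camera_matrix']);Rm=cv2.Rodrigues(np.array(m['rvec'],float))[0];t=np.array(m['tvec'],float).ravel()
    d=Rm.T@np.linalg.inv(K)@np.array([*uv,1.]);c=-Rm.T@t
    return c+d*(z-c[2])/d[2]
def go(p,yaw):
    o=robot.get_obs();A=R.from_euler('xyz',o['ee_rot']);B=R.from_euler('xyz',[np.pi,0,yaw])
    d=np.array(p)-o['tool_pos']
    print('t',round(o['time'],2),'pos',o['tool_pos'].round(4),'rot',o['ee_rot'].round(3),'w',round(o['width'],4),'F',np.round(o['wrist_force'],1),
     '\n units/tool-now',(A.inv().apply(d)/.04).round(2),'target-tool',(B.inv().apply(d)/.04).round(2),'twist',((A.inv()*B).as_rotvec()/.1).round(2))
E
python3 - <<'E'
import cv2,numpy as np
a=cv2.imread('pics/top0.png')[105:265,235:435]
b=cv2.imread('pics/scene0.png')[220:340,330:460]
a=cv2.resize(a,None,fx=4,fy=4,interpolation=cv2.INTER_CUBIC)[:, :]
cv2.imwrite('pics/crop.png',cv2.resize(a,(750,600)))
cv2.imwrite('pics/crop2.png',cv2.resize(b,(520,480),interpolation=cv2.INTER_CUBIC))
E
```

```text
(no output)
```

View pics/crop.png

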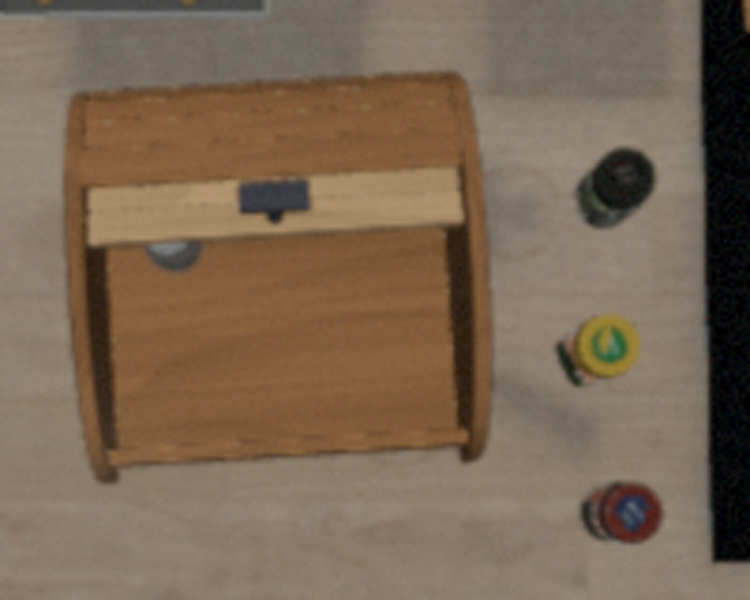

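View pics/crop2.png

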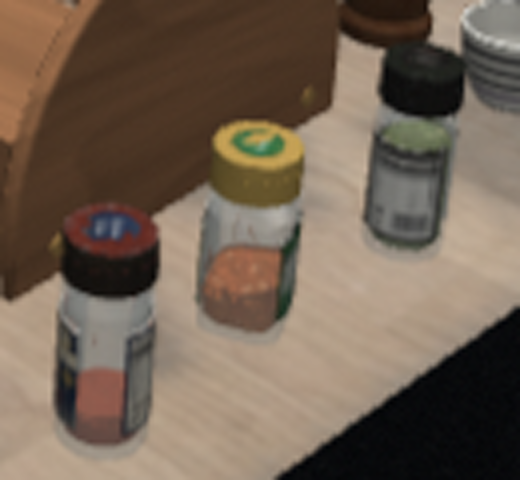

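The crop shows the yellow cap at (608,346), between the dark-red-topped and black jars, so this is the right one. The store's apron line runs (110,458)–(470,437) and the pull is at (274,195).

```bash
python3 - <<'E'
from h import *
f=lambda u,v:(u/3.75+235-.5,v/3.75+105-.5)
P=lambda u,v,z:px2w('top',f(u,v),z)
for n,u,v,z in [('yel',608,346,.096),('blk',625,177,.105),('red',632,513,.105),('pull',274,195,.205),('apL',110,458,.08),('apR',470,437,.08),('slL',90,245,.16),('slR',463,221,.16),('backL',75,97,.06),('backR',462,74,.06)]:
    print(n,P(u,v,z)[:2].round(4))
print(px2w('scene',(330+259/4,220+140/4),.096).round(4))
d=P(110,458,.08)-P(470,437,.08);s=-np.arctan2(d[0],d[1]);print('yaw',s)
d=P(90,245,.16)-P(463,221,.16);s2=-np.arctan2(d[0],d[1]);print('yaw',s2)
d=P(75,97,.06)-P(462,74,.06);print('yaw',-np.arctan2(d[0],d[1]))
m=(P(110,458,.08)+P(470,437,.08))/2
print('store from apron',m[:2]+.119*np.array([np.cos(s),np.sin(s)]))
go([.53,-.048,.28],np.pi+s)
E
```

```text
yel [ 0.5297 -0.0446]
blk [ 0.641  -0.0562]
red [ 0.4197 -0.0569]
pull [0.6134 0.1751]
apL [0.4576 0.2856]
apR [0.4706 0.0459]
slL [0.5894 0.2912]
slR [0.6038 0.0563]
backL [0.7054 0.3122]
backR [0.7206 0.0466]
[ 0.5323 -0.0479  0.096 ]
yaw 0.05385520347715605
yaw 0.06125508800265918
yaw 0.05728058809310332
store from apron [0.58293928 0.17214184]
t 0.4 pos [0.2141 0.5066 0.4045] rot [-3.141 -0.     2.742] w 0.0938 F [-0.2 -0.4 -0. ] 
 units/tool-now [-12.67  -9.7    3.12] target-tool [ -7.14 -14.27   3.11] twist [-0.   -0.   -4.54]
```

Call:
play_rows(translation=[[0, 0, 0], [0, 0, 0], [0, 0, 0], [0, 0, 0], [0, 0, 0], [-0.45, -0.9, 0], [-0.45, -0.9, 0], [-0.45, -0.9, 0]], twist=[[0, 0, -0.91], [0, 0, -0.91], [0, 0, -0.91], [0, 0, -0.91], [0, 0, -0.91], [0, 0, 0], [0, 0, 0], [0, 0, 0]], gripper=[1, 1, 1, 1, 1, 1, 1, 1])

```text
time: 1.2
tool_pos: [0.2742, 0.4008, 0.4046]
ee_rot: [3.142, 0.0, -3.085]
wrist_force: [0.3, 0.2, -0.6]
width: 0.0942
finger_force: 0.0
```

Call:
play_rows(translation=[[-0.45, -0.9, 0], [-0.45, -0.9, 0], [-0.45, -0.9, 0], [-0.45, -0.9, 0], [-0.45, -0.9, 0], [-0.45, -0.9, 0], [-0.45, -0.9, 0], [-0.45, -0.9, 0]], twist=[[0, 0, 0], [0, 0, 0], [0, 0, 0], [0, 0, 0], [0, 0, 0], [0, 0, 0], [0, 0, 0], [0, 0, 0]], gripper=[1, 1, 1, 1, 1, 1, 1, 1])

```text
time: 2.0
tool_pos: [0.434, 0.1206, 0.405]
ee_rot: [3.141, 0.001, -3.086]
wrist_force: [0.9, 0.2, 0.3]
width: 0.094
finger_force: 0.0
```

Call:
play_rows(translation=[[-0.45, -0.9, 0], [-0.45, -0.9, 0], [-0.45, -0.9, 0], [-0.45, -0.9, 0], [0, 0, 0], [0, 0, 0]], twist=[[0, 0, 0], [0, 0, 0], [0, 0, 0], [0, 0, 0], [0, 0, 0], [0, 0, 0]], gripper=[1, 1, 1, 1, 1, 1])

```text
time: 2.6
tool_pos: [0.5136, -0.0183, 0.4043]
ee_rot: [3.141, -0.001, -3.088]
wrist_force: [-0.3, 1.3, -0.6]
width: 0.094
finger_force: 0.0
```

```bash
python3 - <<'E'
from h import *
im=robot.snapshot('wrist'); cv2.imwrite('pics/w1.png',im[:,:,::-1])
print([(np.round(d['centre'],4),round(d['score'],2)) for d in robot.spot_point('yellow_jar_center','wrist')])
go([.531,-.046,.268],np.pi+.057)
E
```

```text
[(array([ 0.5299, -0.0453,  0.0489]), 0.88)]
t 2.7 pos [ 0.5131 -0.017   0.4047] rot [ 3.141 -0.    -3.086] w 0.0937 F [ 0.2  0.  -0.6] 
 units/tool-now [-0.41 -0.75  3.42] target-tool [-0.4  -0.75  3.42] twist [ 0.01 -0.   -0.01]
```

View pics/w1.png

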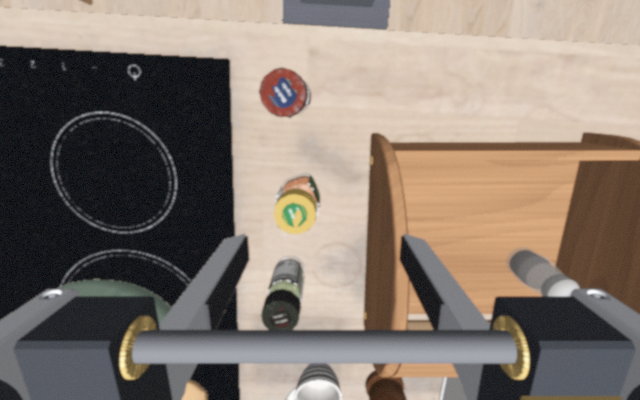

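The wrist view shows the yellow cap at (295,213), between the fingers' sides, which agrees with the other measurements at (0.530,-0.045). Next I descend and grasp.

Call:
play_rows(translation=[[-0.42, -0.72, 0], [0, 0, 0.7], [0, 0, 0.7], [0, 0, 0.7], [0, 0, 0.7], [0, 0, 0.4], [0, 0, 0.22], [0, 0, 0]], twist=[[0, 0, 0], [0, 0, 0], [0, 0, 0], [0, 0, 0], [0, 0, 0], [0, 0, 0], [0, 0, 0], [0, 0, 0]], gripper=[1, 1, 1, 1, 1, 1, 1, 1])

```text
time: 3.5
tool_pos: [0.5312, -0.0444, 0.267]
ee_rot: [3.141, -0.002, -3.085]
wrist_force: [0.0, -0.4, 0.8]
width: 0.0937
finger_force: 0.0
```

Call:
play_rows(translation=[[0, 0, 0], [0, 0, 0], [0, 0, 0], [0, 0, 0], [0, 0, 0], [0, 0, 0], [0, 0, 0], [0, 0, 0]], twist=[[0, 0, 0], [0, 0, 0], [0, 0, 0], [0, 0, 0], [0, 0, 0], [0, 0, 0], [0, 0, 0], [0, 0, 0]], gripper=[-1, -1, -1, -1, -1, -1, -1, -1])

```text
time: 4.3
tool_pos: [0.5318, -0.0456, 0.2678]
ee_rot: [-3.141, -0.0, -3.086]
wrist_force: [0.7, -0.5, 0.1]
width: 0.0417
finger_force: 29.1
```

```bash
python3 - <<'E'
from h import *
im=robot.snapshot('wrist'); cv2.imwrite('pics/w2.png',im[:,:,::-1])
s=.057;c=np.array([.584,.174]);p=c+np.array([[np.cos(s),-np.sin(s)],[np.sin(s),np.cos(s)]])@np.array([-.057,-.005])
print(p)
go([*p,.268],np.pi+.057)
E
```

```text
[0.52737742 0.16576088]
t 4.35 pos [ 0.5318 -0.0456  0.2678] rot [-3.141 -0.    -3.086] w 0.0414 F [ 0.3 -0.3  0.9] 
 units/tool-now [-0.18  5.28 -0.01] target-tool [-0.19  5.28 -0.  ] twist [-0.   -0.   -0.02]
```

View pics/w2.png

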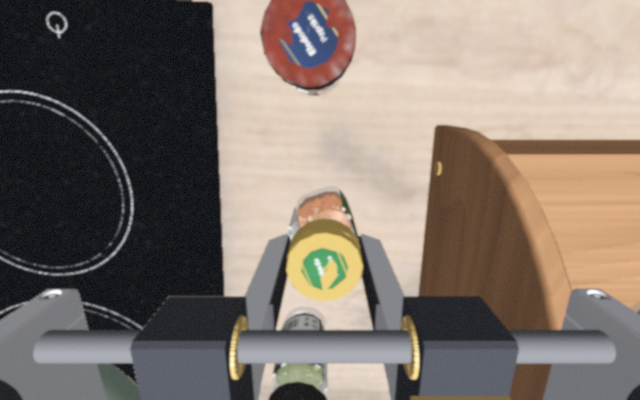

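The jar is gripped by its cap at (325,262), opening 41 mm with 29 N. Next: lift, carry over the side wall and lower.

Call:
play_rows(translation=[[0, 0, -0.6], [0, 0, -0.9], [0, 0, -0.9], [0, 0, -0.9], [0, 0, -0.9], [0, 0, -0.8], [0, 0, 0], [0, 0, 0]], twist=[[0, 0, 0], [0, 0, 0], [0, 0, 0], [0, 0, 0], [0, 0, 0], [0, 0, 0], [0, 0, 0], [0, 0, 0]], gripper=[-1, -1, -1, -1, -1, -1, -1, -1])

```text
time: 5.15
tool_pos: [0.5318, -0.0455, 0.4675]
ee_rot: [3.141, 0.0, -3.086]
wrist_force: [-0.4, -0.2, -1.9]
width: 0.0416
finger_force: 29.0
```

Call:
play_rows(translation=[[-0.19, 0.5, 0], [0, 0.8, 0], [0, 0.9, 0], [0, 0.9, 0], [0, 0.9, 0], [0, 0.8, 0], [0, 0.48, 0], [0, 0, 0]], twist=[[0, 0, 0], [0, 0, 0], [0, 0, 0], [0, 0, 0], [0, 0, 0], [0, 0, 0], [0, 0, 0], [0, 0, 0]], gripper=[-1, -1, -1, -1, -1, -1, -1, -1])

```text
time: 5.95
tool_pos: [0.5274, 0.1681, 0.4642]
ee_rot: [3.142, -0.006, -3.082]
wrist_force: [0.6, -0.3, -0.9]
width: 0.042
finger_force: 29.0
```

```bash
python3 - <<'E'
from h import *
im=robot.snapshot('scene'); cv2.imwrite('pics/s3.png',im[:,:,::-1])
go([.5274,.1658,.278],np.pi+.057)
E
```

```text
t 6.0 pos [0.5276 0.1667 0.4646] rot [-3.14  -0.005 -3.084] w 0.0414 F [ 0.  -0.9 -2.2] 
 units/tool-now [-0.02 -0.02  4.67] target-tool [ 0.01 -0.02  4.67] twist [-0.01 -0.05  0.  ]
```

View pics/s3.png

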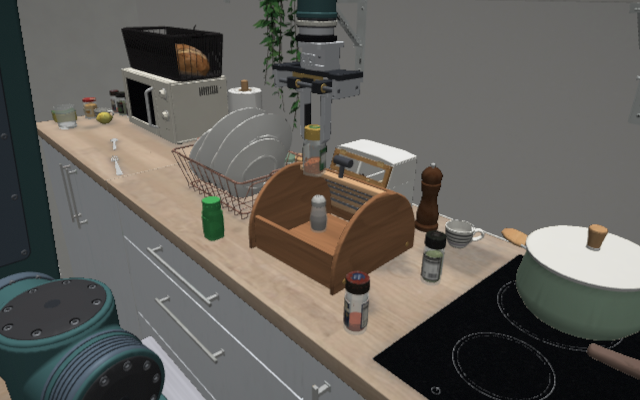

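The jar hangs upright over the open front of the store at (313,150), clear of the pull (343,161). I'll lower it.

Call:
play_rows(translation=[[0, 0, 0.5], [0, 0, 0.8], [0, 0, 0.8], [0, 0, 0.8], [0, 0, 0.8], [0, 0, 0.5], [0, 0, 0.3], [0, 0, 0.1]], twist=[[0, 0, 0], [0, 0, 0], [0, 0, 0], [0, 0, 0], [0, 0, 0], [0, 0, 0], [0, 0, 0], [0, 0, 0]], gripper=[-1, -1, -1, -1, -1, -1, -1, -1])

```text
time: 6.8
tool_pos: [0.5273, 0.1648, 0.2814]
ee_rot: [-3.141, -0.004, -3.088]
wrist_force: [-0.6, 0.8, -0.7]
width: 0.042
finger_force: 29.0
```

Call:
play_rows(translation=[[0, 0, 0.05], [0, 0, 0.02], [0, 0, 0]], twist=[[0, 0, 0], [0, 0, 0], [0, 0, 0]], gripper=[-1, -1, -1])

```text
time: 7.1
tool_pos: [0.5281, 0.1658, 0.2824]
ee_rot: [3.141, 0.002, -3.086]
wrist_force: [0.3, -0.1, -1.2]
width: 0.0419
finger_force: 29.0
```

Call:
play_rows(translation=[[0, 0, 0.06], [0, 0, 0.04], [0, 0, 0]], twist=[[0, 0, 0], [0, 0, 0], [0, 0, 0]], gripper=[-1, -1, -1])

```text
time: 7.4
tool_pos: [0.5277, 0.1659, 0.277]
ee_rot: [3.142, -0.0, -3.086]
wrist_force: [-0.1, 0.4, -1.4]
width: 0.0415
finger_force: 29.0
```

Call:
play_rows(translation=[[0, 0, 0.04], [0, 0, 0], [0, 0, 0]], twist=[[0, 0, 0], [0, 0, 0], [0, 0, 0]], gripper=[-1, -1, -1])

```text
time: 7.7
tool_pos: [0.5278, 0.1659, 0.2758]
ee_rot: [3.141, 0.001, -3.086]
wrist_force: [0.4, -0.1, 0.1]
width: 0.0416
finger_force: 29.2
```

Call:
play_rows(translation=[[0, 0, 0], [0, 0, 0], [0, 0, 0], [0, 0, 0], [0, 0, 0], [0, 0, 0], [0, 0, 0], [0, 0, 0]], twist=[[0, 0, 0], [0, 0, 0], [0, 0, 0], [0, 0, 0], [0, 0, 0], [0, 0, 0], [0, 0, 0], [0, 0, 0]], gripper=[0.8, 0.8, 0.8, 0.8, 0.8, 0.8, 0.8, 0.8])

```text
time: 8.5
tool_pos: [0.5278, 0.1658, 0.2755]
ee_rot: [3.141, 0.0, -3.086]
wrist_force: [-0.4, 0.6, 0.1]
width: 0.0847
finger_force: 0.0
```

Call:
play_rows(translation=[[0, 0, -0.4], [0, 0, -0.8], [0, 0, -0.8], [0, 0, -0.8], [0, 0, -0.8], [0, 0, -0.4], [0, 0, 0], [0, 0, 0]], twist=[[0, 0, 0], [0, 0, 0], [0, 0, 0], [0, 0, 0], [0, 0, 0], [0, 0, 0], [0, 0, 0], [0, 0, 0]], gripper=[0.8, 0.8, 0.8, 0.8, 0.8, 0.8, 0.8, 0.8])

```text
time: 9.3
tool_pos: [0.5277, 0.1658, 0.435]
ee_rot: [3.142, -0.0, -3.086]
wrist_force: [-0.0, -0.2, -0.7]
width: 0.0846
finger_force: 0.0
```

```bash
python3 - <<'E'
from h import *
im=robot.snapshot('wrist'); cv2.imwrite('pics/w4.png',im[:,:,::-1])
S=robot.spot_point
r=lambda n,c:print(n,c,[(np.round(d['centre'],4),round(d['score'],2)) for d in S(n,c)])
r('pull','wrist');r('yellow_jar_center','wrist');r('spice_store','wrist')
robot.snapshot('top');robot.snapshot('scene')
r('pull','top');r('pull','scene');r('yellow_jar_center','scene')
go([.611,.175,.44],np.pi+.057)
E
```

```text
pull wrist [(array([0.613 , 0.1735, 0.2018]), 0.66)]
yellow_jar_center wrist [(array([0.5304, 0.1667, 0.0563]), 0.91), (array([0.4102, 0.395 , 0.0503]), 0.88)]
spice_store wrist [(array([ 0.5834,  0.1739, -0.0027]), 0.56)]
pull top []
pull scene [(array([0.6122, 0.1727, 0.2008]), 0.66)]
yellow_jar_center scene [(array([0.4107, 0.3938, 0.0503]), 0.95), (array([0.5219, 0.1621, 0.0552]), 0.9)]
t 9.75 pos [0.5278 0.1658 0.435 ] rot [-3.142e+00 -1.000e-03 -3.086e+00] w 0.0843 F [ 0.3  0.5 -0.8] 
 units/tool-now [-2.09  0.11 -0.13] target-tool [-2.09  0.11 -0.13] twist [-0.   -0.01 -0.02]
```

View pics/w4.png

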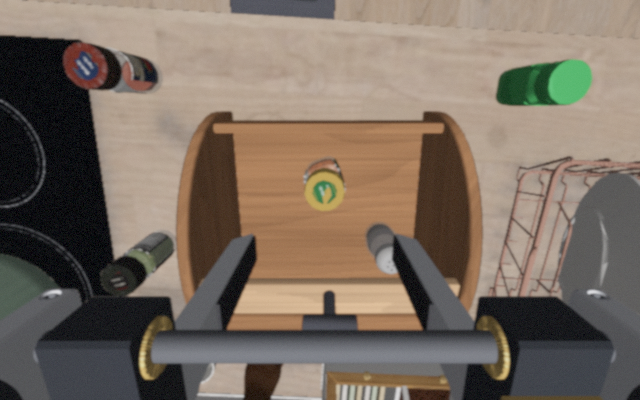

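The jar stands inside, cap at (325,190), well clear of the shaker. The pull is at (330,325), measured at (0.612, 0.174, 0.201), which corresponds to q≈0.12. Next I grasp the pull.

Call:
play_rows(translation=[[-0.6, 0.1, 0], [-0.9, 0, 0], [-0.6, 0, 0], [0, 0, 0.5], [0, 0, 0.5], [0, 0, 0.35], [0, 0, 0], [0, 0, 0]], twist=[[0, 0, 0], [0, 0, 0], [0, 0, 0], [0, 0, 0], [0, 0, 0], [0, 0, 0], [0, 0, 0], [0, 0, 0]], gripper=[0.8, 0.8, 0.8, 0.8, 0.8, 0.8, 0.8, 0.8])

```text
time: 10.55
tool_pos: [0.6113, 0.1745, 0.3818]
ee_rot: [3.142, 0.0, -3.086]
wrist_force: [-0.1, 0.2, 0.1]
width: 0.0847
finger_force: 0.0
```

Call:
play_rows(translation=[[0, 0, 0], [0, 0, 0], [0, 0, 0], [0, 0, 0], [0, 0, 0], [0, 0, 0], [0, 0, 0], [0, 0, 0]], twist=[[0, 0, 0], [0, 0, 0], [0, 0, 0], [0, 0, 0], [0, 0, 0], [0, 0, 0], [0, 0, 0], [0, 0, 0]], gripper=[-1, -1, -1, -1, -1, -1, -1, -1])

```text
time: 11.35
tool_pos: [0.6114, 0.1746, 0.3817]
ee_rot: [3.141, 0.0, -3.086]
wrist_force: [-0.7, 1.1, 0.0]
width: 0.0438
finger_force: 30.0
```

```bash
python3 - <<'E'
from h import *
im=robot.snapshot('wrist'); cv2.imwrite('pics/w5.png',im[:,:,::-1])
o=robot.get_obs(); print(o['tool_pos'],o['width'],o['wrist_force'])
s=.057; q=np.linspace(.12,1.37,14)
x=-.167*np.cos(1.859-q); z=.036+.167*np.sin(1.859-q)
print(np.c_[q[1:],-np.diff(x)/.04,-np.diff(z)/.04].round(2), 'endz tcp',z[-1]+.18,'end xy',.584+x[-1]*np.cos(s),.174+x[-1]*np.sin(s))
E
```

```text
[0.61140623 0.17457582 0.38164083] 0.04351225466767685 [0.17511256 1.10276682 1.88238148]
[[ 0.22  0.4  -0.05]
 [ 0.31  0.4  -0.01]
 [ 0.41  0.4   0.03]
 [ 0.5   0.4   0.07]
 [ 0.6   0.39  0.1 ]
 [ 0.7   0.38  0.14]
 [ 0.79  0.36  0.18]
 [ 0.89  0.34  0.21]
 [ 0.99  0.32  0.24]
 [ 1.08  0.29  0.27]
 [ 1.18  0.27  0.3 ]
 [ 1.27  0.24  0.32]
 [ 1.37  0.21  0.34]] endz tcp 0.29444713446449533 end xy 0.4368113239017003 0.1656011475343825
```

View pics/w5.png

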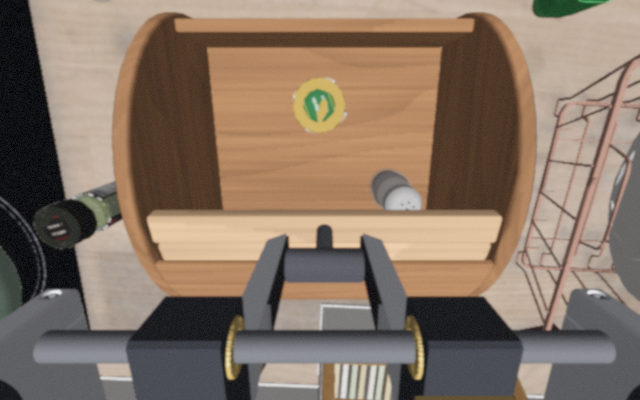

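The pull at (325,264) is held by its flat ends, opening 44 mm with 30 N. Next I follow the arc.

Call:
play_rows(translation=[[0.4, 0, -0.05], [0.4, 0, -0.01], [0.4, 0, 0.03], [0.4, 0, 0.07], [0.39, 0, 0.1], [0, 0, 0]], twist=[[0, 0, 0], [0, 0, 0], [0, 0, 0], [0, 0, 0], [0, 0, 0], [0, 0, 0]], gripper=[-1, -1, -1, -1, -1, -1])

```text
time: 12.0
tool_pos: [0.5311, 0.1701, 0.3769]
ee_rot: [3.141, 0.002, -3.086]
wrist_force: [-0.4, 0.4, 2.1]
width: 0.0436
finger_force: 30.0
```

Call:
play_rows(translation=[[0.38, 0, 0.16], [0.36, 0, 0.19], [0.34, 0, 0.22], [0.32, 0, 0.25], [0, 0, 0]], twist=[[0, 0, 0], [0, 0, 0], [0, 0, 0], [0, 0, 0], [0, 0, 0]], gripper=[-1, -1, -1, -1, -1])

```text
time: 12.5
tool_pos: [0.4746, 0.167, 0.3447]
ee_rot: [3.141, -0.002, -3.086]
wrist_force: [-6.6, -0.7, 8.3]
width: 0.0437
finger_force: 30.0
```

Call:
play_rows(translation=[[0.29, 0, 0.27], [0.27, 0, 0.3], [0.24, 0, 0.32], [0.21, 0, 0.34], [0, 0, 0], [0, 0, 0]], twist=[[0, 0, 0], [0, 0, 0], [0, 0, 0], [0, 0, 0], [0, 0, 0], [0, 0, 0]], gripper=[-1, -1, -1, -1, -1, -1])

```text
time: 13.1
tool_pos: [0.4347, 0.1648, 0.2932]
ee_rot: [-3.142, -0.006, -3.086]
wrist_force: [-6.7, 0.5, 2.1]
width: 0.0438
finger_force: 30.0
```

```bash
python3 - <<'E'
from h import *
go([.4368,.1656,.2944],np.pi+.057)
E
```

```text
t 13.1 pos [0.4347 0.1648 0.2932] rot [-3.142 -0.006 -3.086] w 0.0438 F [-6.7  0.5  2.1] 
 units/tool-now [-0.05  0.02 -0.03] target-tool [-0.05  0.02 -0.03] twist [-0.   -0.06 -0.01]
```

Call:
play_rows(translation=[[0.0, 0, 0.1], [0, 0, 0], [0, 0, 0]], twist=[[0, 0, 0], [0, 0, 0], [0, 0, 0]], gripper=[-1, -1, -1])

```text
time: 13.4
tool_pos: [0.4341, 0.1648, 0.29]
ee_rot: [-3.141, -0.01, -3.086]
wrist_force: [-12.7, 1.1, 7.1]
width: 0.0438
finger_force: 30.0
```

Call:
play_rows(translation=[[0, 0, 0], [0, 0, 0], [0, 0, 0], [0, 0, 0], [0, 0, 0], [0, 0, 0]], twist=[[0, 0, 0], [0, 0, 0], [0, 0, 0], [0, 0, 0], [0, 0, 0], [0, 0, 0]], gripper=[0.6, 0.6, 0.6, 0.6, 0.6, 0.6])

```text
time: 14.0
tool_pos: [0.4358, 0.1647, 0.2899]
ee_rot: [3.142, 0.0, -3.086]
wrist_force: [0.4, 0.5, 0.2]
width: 0.0752
finger_force: 0.0
```

Call:
play_rows(translation=[[0, 0, -0.4], [0, 0, -0.8], [0, 0, -0.9], [0, 0, -0.9], [0, 0, -0.6], [0, 0, 0], [0, 0, 0]], twist=[[0, 0, 0], [0, 0, 0], [0, 0, 0], [0, 0, 0], [0, 0, 0], [0, 0, 0], [0, 0, 0]], gripper=[0.6, 0.6, 0.6, 0.6, 0.6, 0.6, 0.6])

```text
time: 14.7
tool_pos: [0.4356, 0.1647, 0.4335]
ee_rot: [3.142, 0.0, -3.086]
wrist_force: [0.2, 0.4, -1.0]
width: 0.0754
finger_force: 0.0
```

```bash
python3 - <<'E'
from h import *
ims=robot.snapshot('scene'); imw=robot.snapshot('wrist')
for c in('scene','wrist'): print(c,[(np.round(d['centre'],4),round(d['score'],2)) for d in robot.spot_point('pull',c)])
a=cv2.resize(ims[120:320,220:440],(440,400));b=cv2.resize(imw,(360,225));b=np.vstack([b,np.zeros((175,360,3),np.uint8)])
cv2.imwrite('pics/e.png',np.hstack([a,b])[:,:,::-1])
E
```

```text
scene [(array([0.4422, 0.1643, 0.119 ]), 0.98)]
wrist [(array([0.4369, 0.1605, 0.1225]), 0.96)]
```

View pics/e.png

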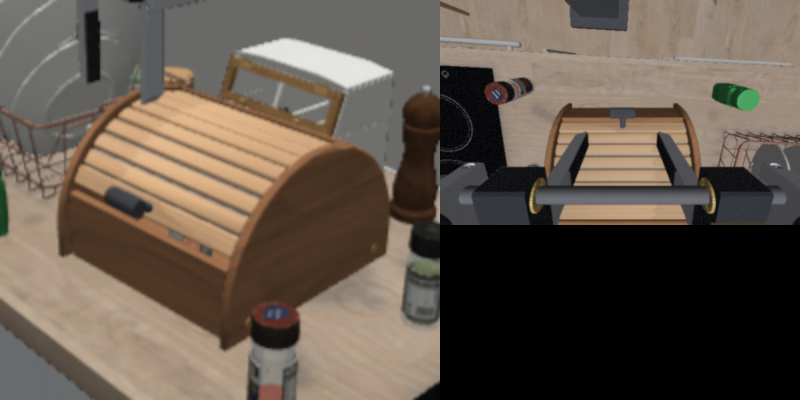

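The shutter is down with the pull at crop (125,202), but a thin gap may remain above the apron at (190,240). I estimate q≈1.33, so I'll press the pull down gently from above with closed fingers to seat it.

Call:
play_rows(translation=[[0, 0, 0], [0, 0, 0], [0, 0, 0], [0, 0, 0.6], [0, 0, 0.8], [0, 0, 0.7], [0, 0, 0.2], [0, 0, 0]], twist=[[0, 0, 0], [0, 0, 0], [0, 0, 0], [0, 0, 0], [0, 0, 0], [0, 0, 0], [0, 0, 0], [0, 0, 0]], gripper=[-1, -1, -1, -1, -1, -1, -1, -1])

```text
time: 15.7
tool_pos: [0.4354, 0.1647, 0.3407]
ee_rot: [-3.141, -0.003, -3.086]
wrist_force: [-0.6, 0.4, 0.1]
width: 0.0151
finger_force: 0.0
```

Call:
play_rows(translation=[[0, 0, 0.1], [0, 0, 0.05], [0, 0, 0]], twist=[[0, 0, 0], [0, 0, 0], [0, 0, 0]], gripper=[-1, -1, -1])

```text
time: 16.0
tool_pos: [0.4359, 0.1648, 0.3369]
ee_rot: [3.141, 0.002, -3.086]
wrist_force: [-0.4, 1.1, -0.6]
width: 0.0001
finger_force: 0.0
```

Call:
play_rows(translation=[[0, 0, 0.1], [0, 0, 0.08], [0, 0, 0], [0, 0, 0]], twist=[[0, 0, 0], [0, 0, 0], [0, 0, 0], [0, 0, 0]], gripper=[-1, -1, -1, -1])

```text
time: 16.4
tool_pos: [0.4356, 0.1647, 0.3285]
ee_rot: [-3.142, -0.0, -3.086]
wrist_force: [-0.4, 0.4, 0.9]
width: 0.0007
finger_force: 0.0
```

Call:
play_rows(translation=[[0, 0, 0.07], [0, 0, 0], [0, 0, 0]], twist=[[0, 0, 0], [0, 0, 0], [0, 0, 0]], gripper=[-1, -1, -1])

```text
time: 16.7
tool_pos: [0.4357, 0.1648, 0.3259]
ee_rot: [3.141, 0.0, -3.086]
wrist_force: [-1.5, 0.2, 0.1]
width: 0.0007
finger_force: 0.5
```

Call:
play_rows(translation=[[0, 0, 0.05], [0, 0, 0], [0, 0, 0]], twist=[[0, 0, 0], [0, 0, 0], [0, 0, 0]], gripper=[-1, -1, -1])

```text
time: 17.0
tool_pos: [0.4356, 0.1648, 0.3239]
ee_rot: [3.142, -0.0, -3.086]
wrist_force: [-2.3, -0.4, 2.7]
width: 0.0004
finger_force: 1.4
```

Call:
play_rows(translation=[[0, 0, 0.05], [0, 0, 0], [0, 0, 0]], twist=[[0, 0, 0], [0, 0, 0], [0, 0, 0]], gripper=[-1, -1, -1])

```text
time: 17.3
tool_pos: [0.4356, 0.1648, 0.3235]
ee_rot: [3.141, 0.001, -3.086]
wrist_force: [-3.6, -1.6, 8.8]
width: 0.0004
finger_force: 4.6
```

Call:
play_rows(translation=[[0, 0, 0.05], [0, 0, 0], [0, 0, 0]], twist=[[0, 0, 0], [0, 0, 0], [0, 0, 0]], gripper=[-1, -1, -1])

```text
time: 17.6
tool_pos: [0.4355, 0.1647, 0.3233]
ee_rot: [3.141, 0.002, -3.086]
wrist_force: [-8.1, -1.1, 16.5]
width: 0.0004
finger_force: 8.1
```

The force rises to 16 N with no further travel at a pull height of 0.114, so the shutter is on its end stop and fully shut. I'll retreat and hand in.

Call:
play_rows(translation=[[0, 0, -0.3], [0, 0, -0.7], [0, 0, -0.9], [0, 0, -0.9], [0, 0, -0.4], [0, 0, 0], [0, 0, 0], [0, 0, 0]], twist=[[0, 0, 0], [0, 0, 0], [0, 0, 0], [0, 0, 0], [0, 0, 0], [0, 0, 0], [0, 0, 0], [0, 0, 0]], gripper=[-1, -1, -1, -1, -1, -1, -1, -1])

```text
time: 18.4
tool_pos: [0.4357, 0.1647, 0.4458]
ee_rot: [-3.141, -0.003, -3.087]
wrist_force: [-0.2, 0.3, -0.7]
width: 0.0001
finger_force: 0.0
```

```bash
python3 - <<'E'
from bench import robot
print(robot.get_obs()['wrist_force'],robot.close_job())
E
```

```text
the job is handed in; nothing more can be done
[-0.21242436  0.3466516  -0.70452444] None
```

The job is handed in at about 18 s: the yellow-capped jar was standing upright in the store, let go, when last seen before closing, and the shutter is pressed fully shut against its stop; the hand-in returned no verdict.

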